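Update the flip tags on the polish stock rack

ROBOT

A 6-joint arm with a two-finger parallel gripper is mounted at the origin on a cart in front of the work surface, level with it; the furniture and walls round the work are solid. World frame = base frame: x ahead of the robot, y to its left, z up, the work surface at z = 0. Lengths are in m, angles in degrees, forces in N, time in s.
With the tool pointing down it reaches from about 0.4 to 0.825 m from the base axis. Payload 7 kg.
Tool frame: the origin (TCP) lies at the very end of the fingers, on their centre line; the grasp point (between the pads) lies 19 mm behind it; x points along the fingers, y is the direction in which the jaws open and shut, and the axes are right-handed (so a half turn about x gives the same grasp; the last joint's range is limited). The gripper opens to 88 mm and grips with 3 to 60 N. Pads are 19 mm wide; open, the fingers measure 130 mm over their backs; the gripper's body (78 mm by 193 mm) begins 47 mm behind the grasp point.
Start: joints at [90.59, 20.546, 0.682, 0, -70.136, -16.507], TCP at [0.185, 0.649, 0.227] pointing down, gripper open.
Joint ranges: [-176.03, 176.03], [-82.01, 121.73], [-58.28, 71.71], [-173.87, 95.51], [-174.79, -0.11], [-173.66, 173.66]. Speed limits (degrees/s): [136.94, 136.94, 172.46, 180, 180, 180].

INTERFACE

Orientations are given as [roll, pitch, yaw] about the fixed x, y, z axes, in that order (R = Rz(yaw) Ry(pitch) Rx(roll)).
In Python, from plant import * gives the robot as it stands. The module is installed in compiled form; this text tells all that it offers.
- The arm moves only by the shell command python3 -m creep 'ROWS' [FORCE]. ROWS is a JSON object of lists of equal length, an entry for each row: "jaw": the closure, from -1 (fully open) to 1 (shut); "translation": the shift along the tool's x, y, z in m, a list of three; "roll": the turn about the tool's x in rad. A call has exactly 10 rows; each row shifts and turns the commanded pose from where the row before left it, along the tool's axes as they then stand; what a row does not reach is not made up. A row lasts 1/10 s, in which the tool goes at most 50 mm and 8.59 degrees, less where a joint would pass 70% of its speed; a pose out of reach is approached as far as the arm can. A call with a gripper value outside its range is refused whole. The fingers move at their own pace and stop on an object; FORCE is the grip in N (left out, the last holds). Time passes only in rows, so rows that do not move let the fingers close, or fill a call up. It gives the time, the measured TCP pose, the force and the opening at its end, in the units of the state.
- get_state(): the state, without advancing time (a new reading comes with each control period).
- capture(name): name is "side" or "top"; returns a dict with "image" (480x640x3 uint8, red, green, blue), "fovy" (degrees; the focal length in pixels is half the picture's height over the tangent of half this angle, whatever the lens; pixels are square), "cx", "cy" (the principal point, pixels), "pose" (4x4, takes a point from camera to world coordinates). Camera axes: x right, y up, looking along -z (the intrinsics and any distortion apply to the point x, -y, -z); pixel columns grow to the right and rows downward; lengths in m; the calibration is good to about 2 mm. A picture is of the moment at which its call begins. There is no depth.
- close_job(): hands the job in, once; it reports no verdict.
The state is a dict: "time_s": time; "joints": joint angles; "qd": joint speeds; "joint_torque": joint torques, N m; "tcp_pos": TCP position; "eef_rot": TCP orientation; "contact_force": force on the tool from outside, world axes, zero at the start; "moment": the same for the moment, N m; "gripper_width": finger opening in m.
Only numpy, scipy, OpenCV 4.12 (cv2) and the standard library are available. Lean on these libraries where they do the work, as an engineer would, in place of code of your own. Each camera call takes 0.05 s, during which the arm holds its last target.

TASK

The stock has changed and the flip tags on the rack no longer match: a bin is full when two jars stand in it. With the fingers alone, gently push over each hinged tag that is wrong, so that the tag beside each full bin lies over towards its bin with the green face up, and the tag beside each bin holding one jar or none lies over away from its bin with the red face up. Do not pinch or force the tags, and leave the jars and the things round the rack where they are.

Things in the scene. Friction and masses are not known exactly. Their poses are not given: they have to be found in the camera images.
- rack: grey stock rack fixed to the table, 204 mm long (its x axis, along the rail) by 118 mm wide, low end stops; an aluminium rail 16 mm wide with its top 52 mm above the table runs along x at the rack's y = 0. The four bins stand in a row on the +y side of the rail. Origin: under the middle of the rail, at table height; z up.
- bin_a: one of four identical blue open bins fixed in the rack 48 mm apart, in any order; 40 mm (x) by 73 mm (y), walls 28 mm high; holds up to two jars, one behind the other along y. Origin: centre of its underside, 6 mm above the table, 54 mm from the rail's middle line; axes as the rack's. A jar whose centre is within 20 mm in x and 37 mm in y of this point stands in this bin.
- bin_b: one of four identical blue open bins fixed in the rack 48 mm apart, in any order; 40 mm (x) by 73 mm (y), walls 28 mm high; holds up to two jars, one behind the other along y. Origin: centre of its underside, 6 mm above the table, 54 mm from the rail's middle line; axes as the rack's. A jar whose centre is within 20 mm in x and 37 mm in y of this point stands in this bin.
- bin_c: one of four identical blue open bins fixed in the rack 48 mm apart, in any order; 40 mm (x) by 73 mm (y), walls 28 mm high; holds up to two jars, one behind the other along y. Origin: centre of its underside, 6 mm above the table, 54 mm from the rail's middle line; axes as the rack's. A jar whose centre is within 20 mm in x and 37 mm in y of this point stands in this bin.
- bin_d: one of four identical blue open bins fixed in the rack 48 mm apart, in any order; 40 mm (x) by 73 mm (y), walls 28 mm high; holds up to two jars, one behind the other along y. Origin: centre of its underside, 6 mm above the table, 54 mm from the rail's middle line; axes as the rack's. A jar whose centre is within 20 mm in x and 37 mm in y of this point stands in this bin.
- holder_1: black clip, 42 x 20 mm, fixed on the rail, carrying flip tag 1 on a pin along x, 10 mm above this origin. Origin: rail top, middle line, 52 mm above the table; axes as the rack's (+y to the bins). Holders stand in any order; each speaks for the bin straight across (same x in the rack's frame). The tag's V rest reaches 12 mm either side of the pin and 6 mm above it.
- tag_1 (a joint): flip tag of holder_1: slippery plastic leaf 36 mm wide along the pin, 3 mm thick, free edge 36 mm from the pin, about 20 g. Angle, rad: 0 upright; +0.85 rests towards its bin (rack +y), green face up; -0.85 rests away from it (-y), red face up. It turns freely and falls to the nearer rest. At rest its edge is 24 mm above and 27 mm beside the pin, open beneath for a fingertip.
- holder_2: black clip, 42 x 20 mm, fixed on the rail, carrying flip tag 2 on a pin along x, 10 mm above this origin. Origin: rail top, middle line, 52 mm above the table; axes as the rack's (+y to the bins). Holders stand in any order; each speaks for the bin straight across (same x in the rack's frame). The tag's V rest reaches 12 mm either side of the pin and 6 mm above it.
- tag_2 (a joint): flip tag of holder_2: slippery plastic leaf 36 mm wide along the pin, 3 mm thick, free edge 36 mm from the pin, about 20 g. Angle, rad: 0 upright; +0.85 rests towards its bin (rack +y), green face up; -0.85 rests away from it (-y), red face up. It turns freely and falls to the nearer rest. At rest its edge is 24 mm above and 27 mm beside the pin, open beneath for a fingertip.
- holder_3: black clip, 42 x 20 mm, fixed on the rail, carrying flip tag 3 on a pin along x, 10 mm above this origin. Origin: rail top, middle line, 52 mm above the table; axes as the rack's (+y to the bins). Holders stand in any order; each speaks for the bin straight across (same x in the rack's frame). The tag's V rest reaches 12 mm either side of the pin and 6 mm above it.
- tag_3 (a joint): flip tag of holder_3: slippery plastic leaf 36 mm wide along the pin, 3 mm thick, free edge 36 mm from the pin, about 20 g. Angle, rad: 0 upright; +0.85 rests towards its bin (rack +y), green face up; -0.85 rests away from it (-y), red face up. It turns freely and falls to the nearer rest. At rest its edge is 24 mm above and 27 mm beside the pin, open beneath for a fingertip.
- holder_4: black clip, 42 x 20 mm, fixed on the rail, carrying flip tag 4 on a pin along x, 10 mm above this origin. Origin: rail top, middle line, 52 mm above the table; axes as the rack's (+y to the bins). Holders stand in any order; each speaks for the bin straight across (same x in the rack's frame). The tag's V rest reaches 12 mm either side of the pin and 6 mm above it.
- tag_4 (a joint): flip tag of holder_4: slippery plastic leaf 36 mm wide along the pin, 3 mm thick, free edge 36 mm from the pin, about 20 g. Angle, rad: 0 upright; +0.85 rests towards its bin (rack +y), green face up; -0.85 rests away from it (-y), red face up. It turns freely and falls to the nearer rest. At rest its edge is 24 mm above and 27 mm beside the pin, open beneath for a fingertip.
- peach_jar_1_center (a point): centre (half-way up) of a loose small peach-brown jar with a black cap, 30 mm diameter, 42 mm high, standing in one of the bins; its top is about 51 mm above the table.
- peach_jar_2_center (a point): centre (half-way up) of a loose small peach-brown jar with a black cap, 30 mm diameter, 42 mm high, standing in one of the bins; its top is about 51 mm above the table.
- green_jar_1_center (a point): centre (half-way up) of a loose small dark green jar with a black cap, 30 mm diameter, 42 mm high, standing in one of the bins; its top is about 51 mm above the table.
- green_jar_2_center (a point): centre (half-way up) of a loose small dark green jar with a black cap, 30 mm diameter, 42 mm high, standing in one of the bins; its top is about 51 mm above the table.
- white_jar_center (a point): centre (half-way up) of a loose small white jar with a white cap, 30 mm diameter, 42 mm high, standing in one of the bins; its top is about 51 mm above the table.
- red_cap_jar_center (a point): centre (half-way up) of a dark jar with a red cap, 30 mm diameter, 42 mm high, standing loose on the table outside the rack: in use, it belongs to no bin. To be left alone.
- eye_loupe: folding loupe, 42 x 62 x 17 mm, loose on the table; origin under its middle. To be left alone.
- steel_tweezers: steel tweezers, 14 x 135 x 8 mm, loose on the table; origin under their middle. To be left alone.

How it is judged (in metres and radians):
At the end, for the whole second after the job is handed in: The tags beside the two full bins rest towards their bins (joint above +0.77 rad, green up), those beside the bins with one jar or none rest the other way (joint below -0.77 rad, red up), all tags are still (under 0.2 rad/s), and the jars in the bins are within 12 mm of where they started ((((horizontal distance between holder_1 and bin_a below 0.066 m or horizontal distance between holder_1 and bin_b below 0.066 m) and value of joint tag_1 above 0.77 rad) or ((horizontal distance between holder_1 and bin_c below 0.066 m or horizontal distance between holder_1 and bin_d below 0.066 m) and value of joint tag_1 below -0.77 rad)) and (((horizontal distance between holder_2 and bin_a below 0.066 m or horizontal distance between holder_2 and bin_b below 0.066 m) and value of joint tag_2 above 0.77 rad) or ((horizontal distance between holder_2 and bin_c below 0.066 m or horizontal distance between holder_2 and bin_d below 0.066 m) and value of joint tag_2 below -0.77 rad)) and (((horizontal distance between holder_3 and bin_a below 0.066 m or horizontal distance between holder_3 and bin_b below 0.066 m) and value of joint tag_3 above 0.77 rad) or ((horizontal distance between holder_3 and bin_c below 0.066 m or horizontal distance between holder_3 and bin_d below 0.066 m) and value of joint tag_3 below -0.77 rad)) and (((horizontal distance between holder_4 and bin_a below 0.066 m or horizontal distance between holder_4 and bin_b below 0.066 m) and value of joint tag_4 above 0.77 rad) or ((horizontal distance between holder_4 and bin_c below 0.066 m or horizontal distance between holder_4 and bin_d below 0.066 m) and value of joint tag_4 below -0.77 rad)) and velocity of joint tag_1 between -0.2 and 0.2 rad/s and velocity of joint tag_2 between -0.2 and 0.2 rad/s and velocity of joint tag_3 between -0.2 and 0.2 rad/s and velocity of joint tag_4 between -0.2 and 0.2 rad/s and distance of each of peach_jar_1_center, peach_jar_2_center, green_jar_1_center, green_jar_2_center, white_jar_center from where it was at the start of the episode below 0.012 m); the robot touches nothing.
It fails at once if a jar in the bins is shifted by more than 12 mm or lifted (distance of any of peach_jar_1_center, peach_jar_2_center, green_jar_1_center, green_jar_2_center, white_jar_center from where it was at the start of the episode above 0.012 m).
It fails at once if something lying by the rack (red-capped jar, loupe, tweezers) is moved by more than 20 mm or lifted (distance of any of red_cap_jar_center, eye_loupe, steel_tweezers from where it was at the start of the episode above 0.02 m).
It fails at once if a tag or its holder is pinched or forced (more than 15 N from the fingers) (contact force between the fingers and holder_1 above 15 N or contact force between the fingers and holder_2 above 15 N or contact force between the fingers and holder_3 above 15 N or contact force between the fingers and holder_4 above 15 N).
It fails at once if a tag or its holder is pushed with the arm or the gripper's body instead of the fingers (more than 3 N) (contact force between the arm and holder_1 above 3 N or contact force between the arm and holder_2 above 3 N or contact force between the arm and holder_3 above 3 N or contact force between the arm and holder_4 above 3 N).
It also fails if it takes over 48 s, if anything falls off the work surface, if the arm or the gripper's body presses on something with over 40 N, if the wrist force passes 120 N, or if a joint passes its speed limit or range.

## Working session

There is one attempt and no reset: what is moved stays moved. The work goes in short steps, Python scripts to look and compute and a shell command to move; the robot and the scene stay as the last step left them, time stands still between calls to the robot, and variables do not carry over. Pictures are saved under pics/ and viewed, and the job is handed in when it is done.

```bash
mkdir -p pics; python3 - <<'E'
from plant import *
import cv2
s=get_state()
for k,v in s.items(): print(k,v)
for n in("side","top"):
    c=capture(n); cv2.imwrite(f"pics/{n}0.png",c["image"][:,:,::-1])
    print(n,{k:v for k,v in c.items() if k!="image"})
E
```

```text
time_s 0.0
joints [ 9.05908379e+01  2.05895810e+01  6.32420996e-01 -2.08332124e-02
 -7.01379558e+01 -1.65065627e+01]
qd [ 0.05526134  0.0437921   0.03005398 -0.10804186  0.10188341  0.11936773]
joint_torque [ 2.65533549e-05 -5.82722855e+01  2.93049735e+01  6.99717119e+00
  6.90073881e-03 -1.52175321e-04]
tcp_pos [0.18499209 0.64861619 0.22563112]
eef_rot [  94.87337878   89.90288812 -101.04944046]
contact_force [-0.00286467 -0.46988139  0.70905515]
moment [-0.00459021  0.00258947  0.00986619]
gripper_width 0.0877277085774081
side {'fovy': 47.500718813517615, 'cx': 322.53238567234945, 'cy': 236.8228801016827, 'pose': array([[-0.99510262,  0.05849055, -0.07968451,  0.44961598],
       [-0.09825283, -0.49701862,  0.86215943,  0.80207387],
       [ 0.0108235 ,  0.86576634,  0.50033139,  0.53560576],
       [ 0.        ,  0.        ,  0.        ,  1.        ]])}
top {'fovy': 48.88318919051987, 'cx': 315.8738058976312, 'cy': 238.83490596238533, 'pose': array([[-0.04891337,  0.9704044 , -0.23647997,  0.29206411],
       [-0.998801  , -0.04704636,  0.01353491,  0.04128058],
       [ 0.00200881,  0.23685847,  0.97154209,  1.15004638],
       [ 0.        ,  0.        ,  0.        ,  1.        ]])}
```

View pics/side0.png

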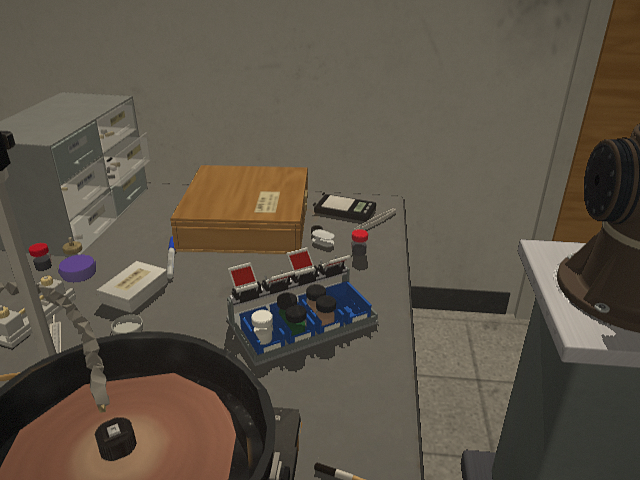

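View pics/top0.png

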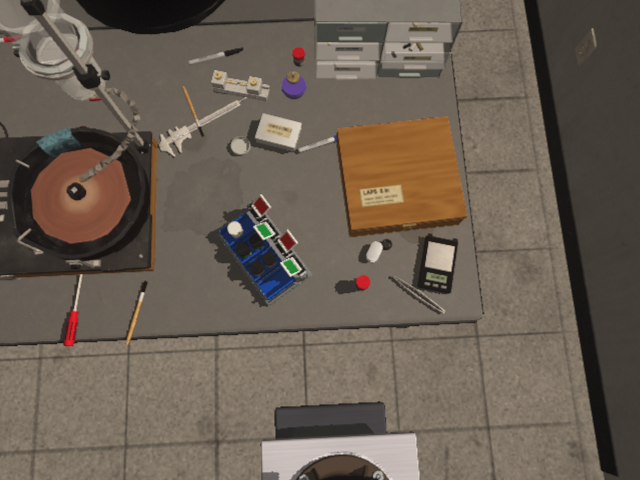

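```bash
python3 - <<'E'
import cv2
a=cv2.imread("pics/side0.png")[210:380,210:400]; cv2.imwrite("pics/s0c.png",cv2.resize(a,None,fx=4,fy=3.5*4/3.5*0.88,interpolation=cv2.INTER_CUBIC) if 0 else cv2.resize(a,(665,595),interpolation=cv2.INTER_CUBIC))
a=cv2.imread("pics/top0.png")[185:310,210:330]; cv2.imwrite("pics/t0c.png",cv2.resize(a,(576,600),interpolation=cv2.INTER_CUBIC))
E
```

```text
(no output)
```

View pics/s0c.png

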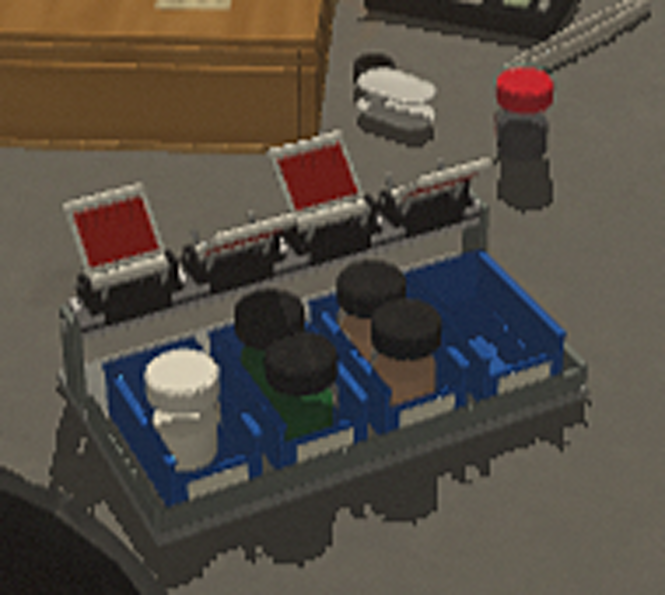

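View pics/t0c.png

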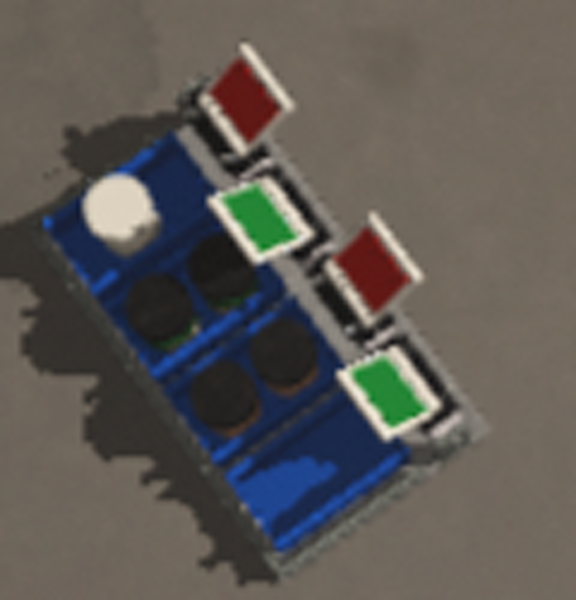

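```bash
cat > h.py <<'E'
import numpy as np, cv2
from plant import *
def proj(c,P):
    R=c["pose"][:3,:3];t=c["pose"][:3,3]
    q=(np.atleast_2d(P)-t)@R; f=240/np.tan(np.radians(c["fovy"])/2)
    return np.c_[c["cx"]+f*q[:,0]/-q[:,2], c["cy"]-f*q[:,1]/-q[:,2]]
def rk(p,P):
    P=np.atleast_2d(P).astype(float)
    c,s=np.cos(p[2]),np.sin(p[2]); return P@np.array([[c,-s,0],[s,c,0],[0,0,1]]).T+[p[0],p[1],0]
E
cat > fit.py <<'E'
from h import *
from scipy.optimize import least_squares
top=capture("top"); side=capture("side")
T=[];t=[]
for x,y,a,b in [(.072,-.027,(243,45),(292,105)),(-.024,-.027,(373,213),(421,275)),(.024,.027,(210,202),(262,262)),(-.072,.027,(339,375),(390,438))]:
    T+=[(x+.018,y,.086),(x-.018,y,.086)]; t+=[a,b]
t=np.array(t)/4.8+[210,185]-0.4
S=[];s=[]
for x,y,a,b in [(.072,-.027,(65,203),(143,186)),(-.024,-.027,(270,150),(340,133))]:
    S+=[(x+.018,y,.086),(x-.018,y,.086)]; s+=[a,b]
s=np.array(s)/3.5+[210,210]-0.35
for mode in (0,1,2):
    def f(p):
        r1=proj(top,rk(p,T))-t; r2=proj(side,rk(p,S))-s
        return {0:r1.ravel(),1:r2.ravel(),2:np.r_[r1.ravel(),r2.ravel()]}[mode]
    r=least_squares(f,[.45,.0,.6]); print(r.x,np.degrees(r.x[2]),np.round(r.fun,1))
np.save("rack.npy",r.x)
for n,c,o,k in(("top",top,(210,185),4.8),("side",side,(210,210),3.5)):
    im=cv2.resize(c["image"][o[1]:o[1]+(125 if n=="top" else 170),o[0]:o[0]+(120 if n=="top" else 190),::-1],None,fx=k,fy=k,interpolation=cv2.INTER_CUBIC)
    for P in [(x+d,y,.062+.024*(y!=0)) for x in(-.072,-.024,.024,.072) for d in (-.018,.018) for y in(-.027,0,.027)]+[(x,y,z) for x in(-.102,.102) for y in(-.010,.108) for z in(0,)]:
        u=((proj(c,rk(r.x,P))[0]-o+.4)*k).astype(int); cv2.circle(im,tuple(int(v) for v in u),3,(0,255,255),-1)
    cv2.imwrite(f"pics/fit_{n}.png",im)
E
python3 fit.py
```

```text
[0.56508785 0.11001403 0.60489303] 34.657817825647285 [ 0.2 -0.   0.   0.4  0.2 -0.2  0.6  0.2 -0.3 -0.4 -1.   0.4  0.2 -0.5
  0.1  0.1]
[0.56234865 0.10949563 0.5860736 ] 33.579543799637825 [-0.2  0.5  0.1 -0.6 -0.2  0.3  0.3 -0.2]
[0.56367014 0.10963998 0.5961133 ] 34.154776211316545 [ 0.7  0.5  0.5  1.   0.5  0.5  0.8  1.1 -0.1  0.1 -0.9  1.   0.1  0.2
 -0.1  0.9 -1.1  0.8 -0.8 -0.4 -1.3  0.3 -0.8 -0.3]
```

View pics/fit_top.png

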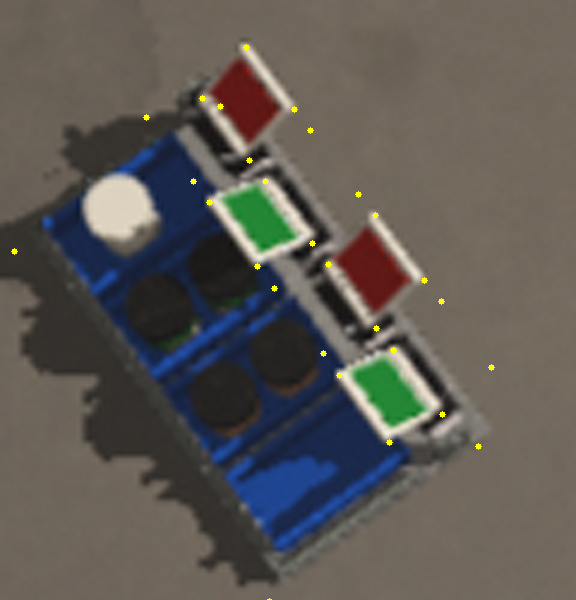

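View pics/fit_side.png

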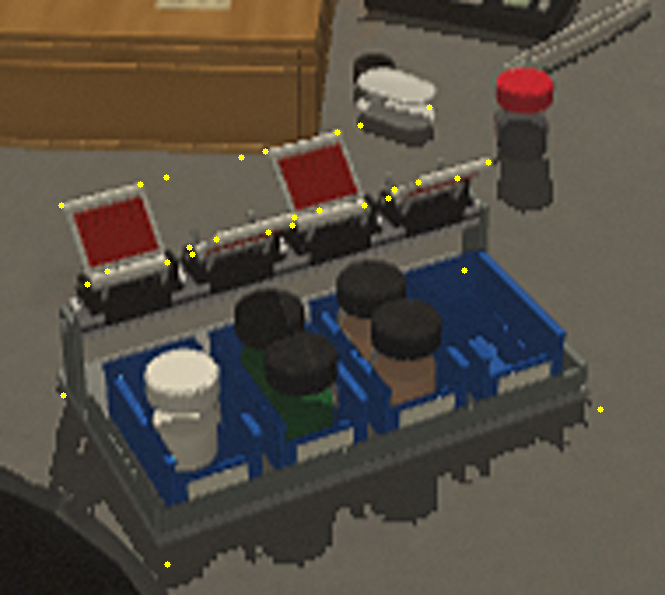

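```bash
python3 - <<'E'
from h import *
from scipy.spatial.transform import Rotation as Ro
s=get_state(); R=Ro.from_euler('xyz',s["eef_rot"],degrees=True).as_matrix(); print("R",R.round(3)); print(s['time_s'])
p=np.load("rack.npy")
top=capture("top");side=capture("side")
def ray(c,u,z):
    f=240/np.tan(np.radians(c["fovy"])/2)
    d=c["pose"][:3,:3]@np.array([(u[0]-c["cx"])/f,-(u[1]-c["cy"])/f,-1]); o=c["pose"][:3,3]
    return (o+d*(z-o[2])/d[2]).round(3)
for z in(0,.1,.2,.3): print(z,"postbase",ray(top,(145,150),z),"post mid",ray(top,(92,78),z),"top30,5",ray(top,(32,5),z),"pan edge",ray(top,(155,270),z), "bar",ray(top,(120,95),z))
for z in (0,.1,.2,.3,.4): print("side", z, ray(side,(55,350),z), ray(side,(5,140),z))
print("startproj",proj(top,s["tcp_pos"]),proj(side,s["tcp_pos"]))
for x in(-.024,-.072): print(rk(p,[(x,-.06,.1),(x,0,.1),(x,.06,.1)]))
E
python3 - <<'E'
import cv2
a=cv2.imread("pics/side0.png")[90:480,0:320];cv2.imwrite("pics/s1c.png",cv2.resize(a,None,fx=1.5,fy=1.5))
a=cv2.imread("pics/top0.png")[0:300,0:320];cv2.imwrite("pics/t1c.png",cv2.resize(a,None,fx=2,fy=2))
E
```

```text
R [[-0.    -0.274 -0.962]
 [-0.001 -0.962  0.274]
 [-1.     0.001 -0.   ]]
0.2
0 postbase [0.805 0.413 0.   ] post mid [0.998 0.547 0.   ] top30,5 [1.21  0.707 0.   ] pan edge [0.518 0.384 0.   ] bar [0.95  0.477 0.   ]
0.1 postbase [0.76  0.381 0.1  ] post mid [0.937 0.503 0.1  ] top30,5 [1.13  0.649 0.1  ] pan edge [0.499 0.354 0.1  ] bar [0.892 0.439 0.1  ]
0.2 postbase [0.716 0.349 0.2  ] post mid [0.875 0.459 0.2  ] top30,5 [1.05  0.592 0.2  ] pan edge [0.479 0.324 0.2  ] bar [0.835 0.401 0.2  ]
0.3 postbase [0.671 0.316 0.3  ] post mid [0.814 0.415 0.3  ] top30,5 [0.97  0.534 0.3  ] pan edge [0.459 0.294 0.3  ] bar [0.778 0.364 0.3  ]
side 0 [0.884 0.246 0.   ] [ 1.465 -0.553  0.   ]
side 0.1 [0.803 0.35  0.1  ] [ 1.276 -0.3    0.1  ]
side 0.2 [0.722 0.454 0.2  ] [ 1.086 -0.047  0.2  ]
side 0.3 [0.641 0.558 0.3  ] [0.896 0.206 0.3  ]
side 0.4 [0.56  0.661 0.4  ] [0.707 0.459 0.4  ]
startproj [[-52.85533389 453.48326239]] [[886.51212965 662.16807368]]
[[0.57749538 0.04651421 0.1       ]
 [0.54380956 0.09616565 0.1       ]
 [0.51012374 0.14581709 0.1       ]]
[[0.53777423 0.01956555 0.1       ]
 [0.50408841 0.06921699 0.1       ]
 [0.47040259 0.11886843 0.1       ]]
```

View pics/t1c.png

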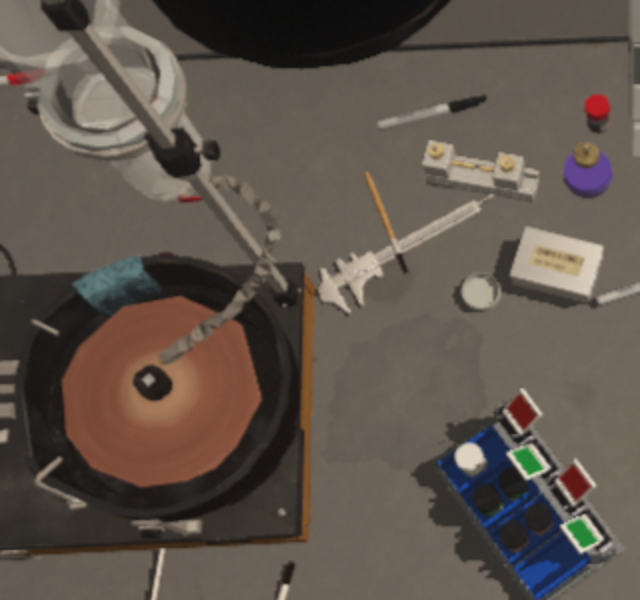

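View pics/s1c.png

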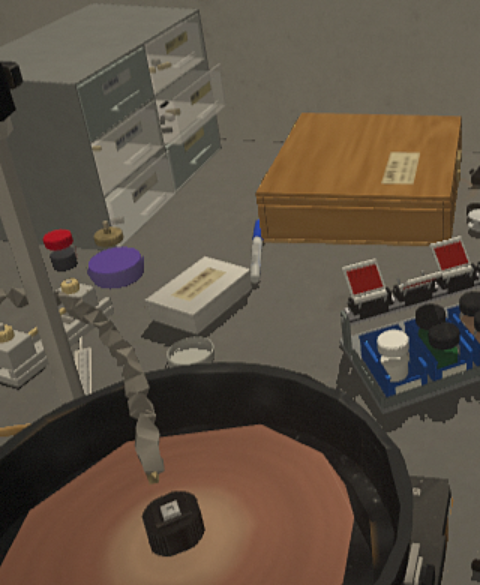

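```bash
python3 -m creep '{"jaw":[1,1,1,1,1,1,1,1,1,1],"translation":[[0,0,0],[0,0,0],[0,0,0],[0,0,0],[0,0,0],[0,0,-0.02],[0,0,-0.04],[0,0,-0.04],[0,0,-0.04],[0,0,-0.04]],"roll":[0.14,0.14,0.14,0.14,0.14,0,0,0,0,0]}' 10
cat > st.py <<'E'
from h import *
from scipy.spatial.transform import Rotation as Ro
s=get_state(); p=np.load("rack.npy"); R=Ro.from_euler('xyz',s["eef_rot"],degrees=True).as_matrix()
d=s["tcp_pos"]-[p[0],p[1],0]; c,sn=np.cos(p[2]),np.sin(p[2]); M=np.array([[c,sn,0],[-sn,c,0],[0,0,1]])
print("t",s["time_s"],"rack mm",(M@d*1000).round(1)); print("tool axes in rack\n",(M@R).round(3)); print("F",np.round(s["contact_force"],2),"w",s["gripper_width"],"j",np.round(s["joints"],1))
E
python3 st.py
```

```text
time_s: 1.3
tcp_pos: [0.2863, 0.4984, 0.2266]
eef_rot: [-56.2, 90.0, 67.8]
contact_force: [0.3, 0.1, -0.1]
gripper_width: 0.0133
t 1.3 rack mm [-11.2 477.4 226.6]
tool axes in rack
 [[ 0.    -1.     0.003]
 [ 0.     0.003  1.   ]
 [-1.    -0.     0.   ]]
F [ 0.29  0.12 -0.09] w 0.013277729571817345 j [ 79.6  11.2 -12.3   0.  -66.6 -45.6]
```

```bash
python3 -m creep '{"jaw":[1,1,1,1,1,1,1,1,1,1],"translation":[[0,0.0013,-0.045],[0,0.0013,-0.045],[0,0.0013,-0.045],[0,0.0013,-0.045],[0,0.0013,-0.045],[0,0.0013,-0.045],[0,0.0013,-0.045],[0,0.0013,-0.045],[0,0.0013,-0.045],[0,0.0013,-0.045]],"roll":[0,0,0,0,0,0,0,0,0,0]}'
python3 st.py
```

```text
time_s: 2.3
tcp_pos: [0.5271, 0.1177, 0.2269]
eef_rot: [-89.3, 90.0, 34.7]
contact_force: [0.3, 1.1, 0.8]
gripper_width: 0.0006
t 2.3 rack mm [-25.7  27.2 226.9]
tool axes in rack
 [[ 0.001 -1.     0.003]
 [ 0.     0.003  1.   ]
 [-1.    -0.001  0.   ]]
F [0.34 1.09 0.77] w 0.000598075762353701 j [ 33.4   7.8 -16.4  -0.  -65.8   0.6]
```

```bash
python3 -m creep '{"jaw":[1,1,1,1,1,1,1,1,1,1],"translation":[[0,0,-0.02],[0,0,-0.02],[0,0,-0.02],[0,0,-0.02],[0,0,-0.01],[0.02,0,0],[0.03,0,0],[0.03,0,0],[0.02,0,0],[0,0,0]],"roll":[0,0,0,0,0,0,0,0,0,0]}'
python3 st.py; python3 - <<'E'
from h import *
for n,o,w,h in(("top",(210,160),150,150),("side",(210,170),190,190)):
    c=capture(n); a=c["image"][o[1]:o[1]+h,o[0]:o[0]+w,::-1]; cv2.imwrite(f"pics/{n}1.png",cv2.resize(a,None,fx=3,fy=3,interpolation=cv2.INTER_CUBIC)); print(n,(proj(c,get_state()["tcp_pos"])-o)*3)
E
```

```text
time_s: 3.3
tcp_pos: [0.5746, 0.0444, 0.1237]
eef_rot: [72.2, 89.7, -163.8]
contact_force: [-0.1, 0.3, 0.2]
gripper_width: 0.0005
t 3.3 rack mm [-27.6 -60.1 123.7]
tool axes in rack
 [[-0.005 -1.     0.003]
 [ 0.002  0.003  1.   ]
 [-1.     0.005  0.002]]
F [-0.11  0.25  0.19] w 0.00045476662920479157 j [ 23.8  16.6 -19.6  -0.1 -54.1  10.2]
top [[288.75517192 187.72143149]]
side [[230.58753236 143.80237548]]
```

View pics/side1.png

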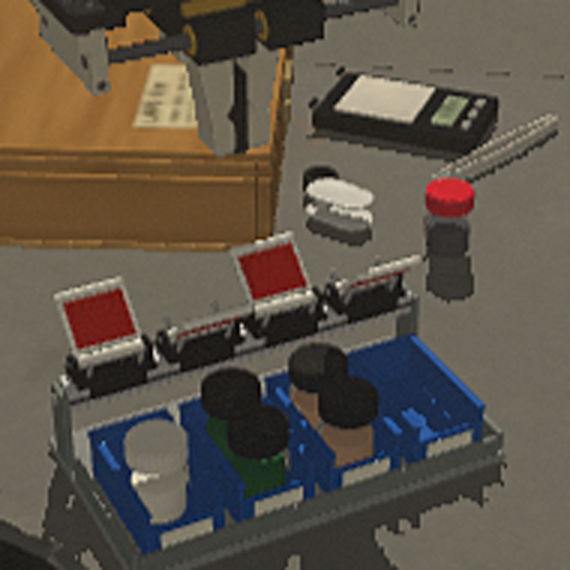

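View pics/top1.png

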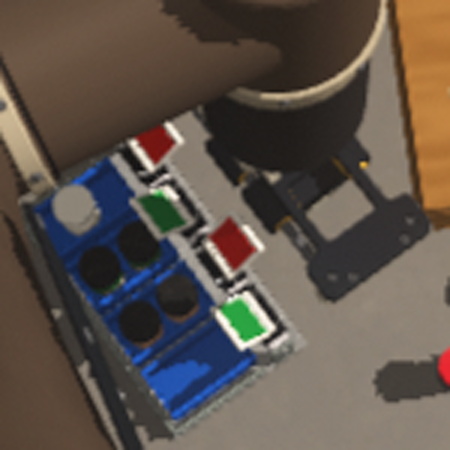

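```bash
python3 -m creep '{"jaw":[1,1,1,1,1,1,1,1,1,1],"translation":[[0.01,-0.001,0],[0.01,-0.001,0],[0.01,-0.001,0],[0.01,0,0],[0.006,0,0],[0,0,0],[0,0,0.004],[0,0,0.004],[0,0,0.004],[0,0,0]],"roll":[0,0,0,0,0,0,0,0,0,0]}'
python3 st.py; python3 - <<'E'
from h import *
for n,o,w,h in(("side",(210,170),190,190),):
    c=capture(n); a=c["image"][o[1]:o[1]+h,o[0]:o[0]+w,::-1]; cv2.imwrite(f"pics/{n}2.png",cv2.resize(a,None,fx=3,fy=3,interpolation=cv2.INTER_CUBIC)); print(n,(proj(c,get_state()["tcp_pos"])-o)*3)
E
```

```text
time_s: 4.4
tcp_pos: [0.5723, 0.057, 0.081]
eef_rot: [-94.3, 90.0, 29.7]
contact_force: [1.0, -1.5, 0.4]
gripper_width: 0.0001
t 4.4 rack mm [-22.4 -48.5  81. ]
tool axes in rack
 [[ 0.001 -1.     0.003]
 [-0.     0.003  1.   ]
 [-1.    -0.001 -0.   ]]
F [ 1.02 -1.54  0.35] w 0.00010644323524302304 j [ 25.2  19.  -22.7  -0.  -48.2   8.9]
side [[237.20634926 230.24525057]]
```

View pics/side2.png

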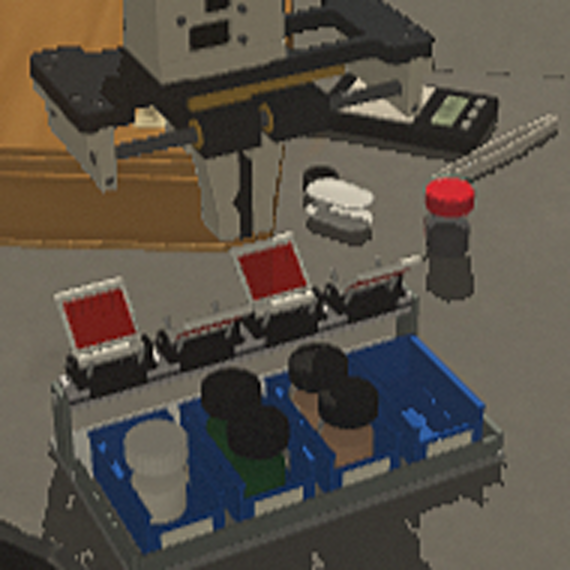

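```bash
python3 -m creep '{"jaw":[1,1,1,1,1,1,1,1,1,1],"translation":[[0.004,0.001,0],[0,0.001,0],[0,0,0.004],[0,0,0.004],[0,0,0.004],[0,0,0.004],[0,0,0.004],[0,0,0.004],[0,0,0],[0,0,0]],"roll":[0,0,0,0,0,0,0,0,0,0]}'
python3 st.py; python3 - <<'E'
from h import *
for n,o,w,h in(("side",(210,170),190,190),):
    c=capture(n); a=c["image"][o[1]:o[1]+h,o[0]:o[0]+w,::-1]; cv2.imwrite(f"pics/{n}3.png",cv2.resize(a,None,fx=3,fy=3,interpolation=cv2.INTER_CUBIC)); print(n,(proj(c,get_state()["tcp_pos"])-o)*3)
E
```

```text
time_s: 5.45
tcp_pos: [0.5574, 0.0753, 0.0766]
eef_rot: [-117.7, 90.0, 6.3]
contact_force: [-0.5, 0.6, -0.7]
gripper_width: 0.0004
t 5.45 rack mm [-24.4 -24.9  76.6]
tool axes in rack
 [[ 0.    -1.     0.003]
 [-0.     0.003  1.   ]
 [-1.    -0.    -0.   ]]
F [-0.46  0.6  -0.72] w 0.00038127937806138444 j [ 27.6  18.3 -24.6   0.  -47.1   6.4]
side [[260.19671792 256.8499971 ]]
```

View pics/side3.png

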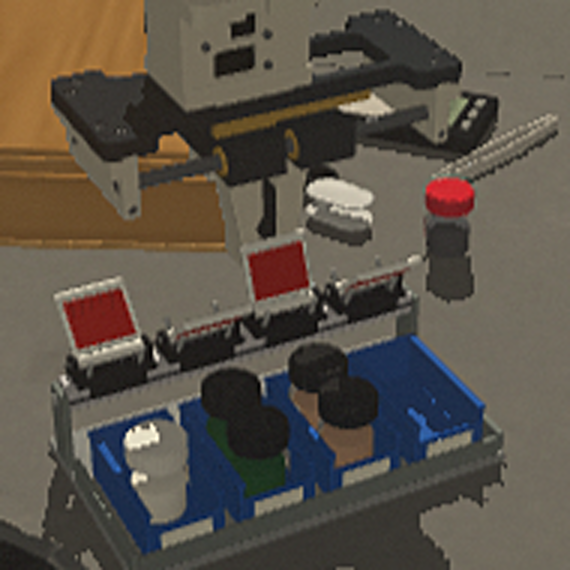

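```bash
python3 -m creep '{"jaw":[1,1,1,1,1,1,1,1,1,1],"translation":[[0,0,0.004],[0,0,0.004],[0,0,0.004],[0,0,0.004],[0,0,0.004],[0,0,0.003],[0,0,0.003],[0,0,0],[0,0,0],[0,0,0]],"roll":[0,0,0,0,0,0,0,0,0,0]}'
python3 st.py; python3 - <<'E'
from h import *
for n,o,w,h in(("side",(210,170),190,190),):
    c=capture(n); a=c["image"][o[1]:o[1]+h,o[0]:o[0]+w,::-1]; cv2.imwrite(f"pics/{n}4.png",cv2.resize(a,None,fx=3,fy=3,interpolation=cv2.INTER_CUBIC)); print(n,(proj(c,get_state()["tcp_pos"])-o)*3)
E
```

```text
time_s: 6.5
tcp_pos: [0.5429, 0.0967, 0.0765]
eef_rot: [106.1, 90.0, -130.0]
contact_force: [-0.5, 0.2, 0.8]
gripper_width: 0.0004
t 6.5 rack mm [-24.4   0.9  76.5]
tool axes in rack
 [[-0.    -1.     0.003]
 [-0.     0.003  1.   ]
 [-1.     0.    -0.   ]]
F [-0.54  0.22  0.8 ] w 0.0003820516987294329 j [ 30.4  17.4 -25.9   0.  -46.6   3.5]
side [[282.38346321 280.54273308]]
```

View pics/side4.png

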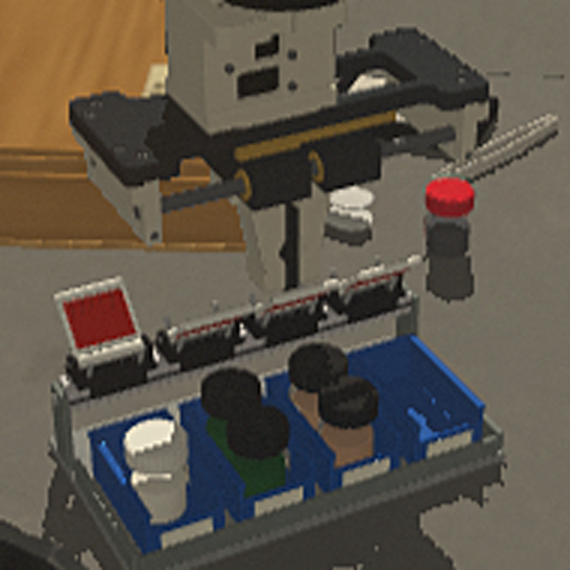

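```bash
python3 -m creep '{"jaw":[1,1,1,1,1,1,1,1,1,1],"translation":[[0,0,-0.01],[0,0,-0.01],[-0.02,0,0],[-0.03,0,0],[-0.01,0.024,0],[0,0.024,0.02],[0,0,0.03],[0,0,0.03],[0,0,0],[0,0,0]],"roll":[0,0,0,0,0,0,0,0,0,0]}'
python3 st.py; python3 - <<'E'
from h import *
for n,o,w,h in(("side",(210,170),190,190),):
    c=capture(n); a=c["image"][o[1]:o[1]+h,o[0]:o[0]+w,::-1]; cv2.imwrite(f"pics/{n}5.png",cv2.resize(a,None,fx=3,fy=3,interpolation=cv2.INTER_CUBIC)); print(n,(proj(c,get_state()["tcp_pos"])-o)*3)
E
```

```text
time_s: 7.55
tcp_pos: [0.4698, 0.1197, 0.1368]
eef_rot: [-102.1, 90.0, 21.9]
contact_force: [-0.6, -0.3, 0.4]
gripper_width: 0.0004
t 7.55 rack mm [-72.   61.  136.8]
tool axes in rack
 [[ 0.001 -1.     0.002]
 [-0.     0.002  1.   ]
 [-1.    -0.001 -0.   ]]
F [-0.61 -0.27  0.37] w 0.00037034950574593305 j [ 37.6   7.3 -30.    0.  -52.7  -3.6]
side [[425.54109942 210.51742355]]
```

View pics/side5.png

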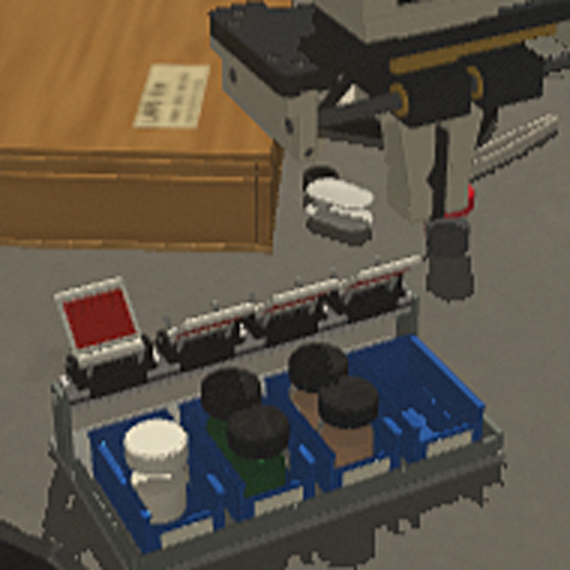

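```bash
python3 -m creep '{"jaw":[1,1,1,1,1,1,1,1,1,1],"translation":[[0.02,0.005,0],[0.02,0,0],[0.015,0,0],[0.005,0,0],[0,0,-0.005],[0,0,-0.005],[0,0,-0.004],[0,0,-0.004],[0,0,0],[0,0,0]],"roll":[0,0,0,0,0,0,0,0,0,0]}'
python3 st.py; python3 - <<'E'
from h import *
for n,o,w,h in(("side",(210,170),190,190),):
    c=capture(n); a=c["image"][o[1]:o[1]+h,o[0]:o[0]+w,::-1]; cv2.imwrite(f"pics/{n}6.png",cv2.resize(a,None,fx=3,fy=3,interpolation=cv2.INTER_CUBIC)); print(n,(proj(c,get_state()["tcp_pos"])-o)*3)
E
```

```text
time_s: 8.6
tcp_pos: [0.4756, 0.1019, 0.0768]
eef_rot: [-88.9, 90.0, 35.0]
contact_force: [-0.7, 0.1, 0.2]
gripper_width: 0.0006
t 8.6 rack mm [-77.2  43.   76.8]
tool axes in rack
 [[ 0.001 -1.     0.003]
 [ 0.     0.003  1.   ]
 [-1.    -0.001  0.   ]]
F [-0.73  0.13  0.21] w 0.0005668038843155746 j [ 35.3  11.9 -34.    0.  -44.1  -1.4]
side [[412.12603386 294.01650371]]
```

View pics/side6.png

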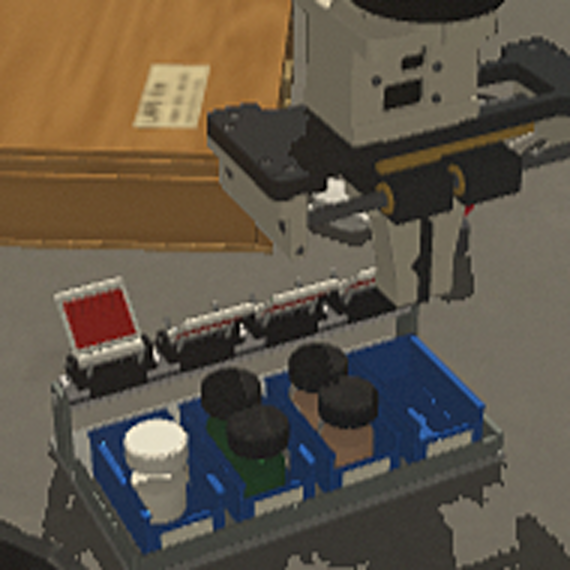

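```bash
python3 -m creep '{"jaw":[1,1,1,1,1,1,1,1,1,1],"translation":[[0,0,-0.004],[0,0,-0.004],[0,0,-0.004],[0,0,-0.004],[0,0,-0.004],[0,0,-0.004],[0,0,-0.004],[0,0,-0.004],[0,0,-0.004],[0,0,-0.004]],"roll":[0,0,0,0,0,0,0,0,0,0]}'
python3 st.py; python3 - <<'E'
from h import *
for n,o,w,h in(("side",(210,170),190,190),):
    c=capture(n); a=c["image"][o[1]:o[1]+h,o[0]:o[0]+w,::-1]; cv2.imwrite(f"pics/{n}7.png",cv2.resize(a,None,fx=3,fy=3,interpolation=cv2.INTER_CUBIC)); print(n,(proj(c,get_state()["tcp_pos"])-o)*3)
E
```

```text
time_s: 9.65
tcp_pos: [0.498, 0.0685, 0.0765]
eef_rot: [87.4, 90.0, -148.6]
contact_force: [-0.7, 0.3, -0.2]
gripper_width: 0.0006
t 9.65 rack mm [-77.5   2.8  76.5]
tool axes in rack
 [[-0.    -1.     0.003]
 [ 0.     0.003  1.   ]
 [-1.     0.     0.   ]]
F [-0.73  0.29 -0.22] w 0.0005684973603200247 j [ 30.3  13.3 -32.    0.  -44.7   3.7]
side [[373.02247731 256.88443546]]
```

View pics/side7.png

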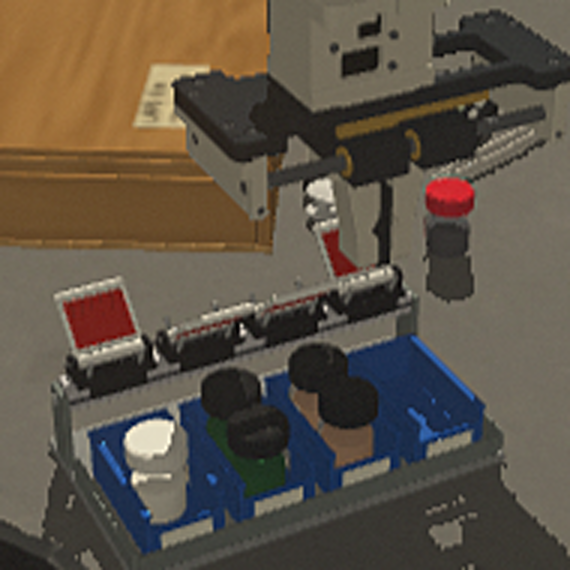

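```bash
python3 -m creep '{"jaw":[1,1,1,1,1,1,1,1,1,1],"translation":[[0,0,-0.002],[0,0,-0.002],[0,0,0],[0,0,0],[0,0,0.01],[0,0,0.01],[-0.02,0,0],[-0.04,0,0],[-0.04,0,0],[-0.03,0,0]],"roll":[0,0,0,0,0,0,0,0,0,0]}'
python3 -m creep '{"jaw":[1,1,1,1,1,1,1,1,1,1],"translation":[[0,0,0.02],[0,0,0.04],[0,0,0.04],[0,0,0.04],[0,0,0.04],[0,0,0.04],[0,0,0.03],[0,0,0],[0,0,0],[0,0,0]],"roll":[0,0,0,0,0,0,0,0,0,0]}'
python3 st.py; python3 - <<'E'
from h import *
for n,o,w,h in(("side",(210,170),190,190),("top",(210,170),150,150)):
    c=capture(n); a=c["image"][o[1]:o[1]+h,o[0]:o[0]+w,::-1]; cv2.imwrite(f"pics/{n}8.png",cv2.resize(a,None,fx=3,fy=3,interpolation=cv2.INTER_CUBIC))
E
```

```text
time_s: 10.7
tcp_pos: [0.4888, 0.0829, 0.2092]
eef_rot: [-101.7, 89.9, 22.3]
contact_force: [1.1, 0.4, -2.0]
gripper_width: 0.0007
time_s: 11.7
tcp_pos: [0.3489, 0.289, 0.2065]
eef_rot: [110.2, 90.0, -125.8]
contact_force: [0.1, -0.5, -0.3]
gripper_width: 0.0006
t 11.7 rack mm [-77.  269.  206.5]
tool axes in rack
 [[-0.    -1.     0.003]
 [-0.     0.003  1.   ]
 [-1.     0.    -0.   ]]
F [ 0.05 -0.48 -0.34] w 0.0005903817048195418 j [ 64.7   0.  -27.7  -0.  -62.3 -30.7]
```

View pics/side8.png

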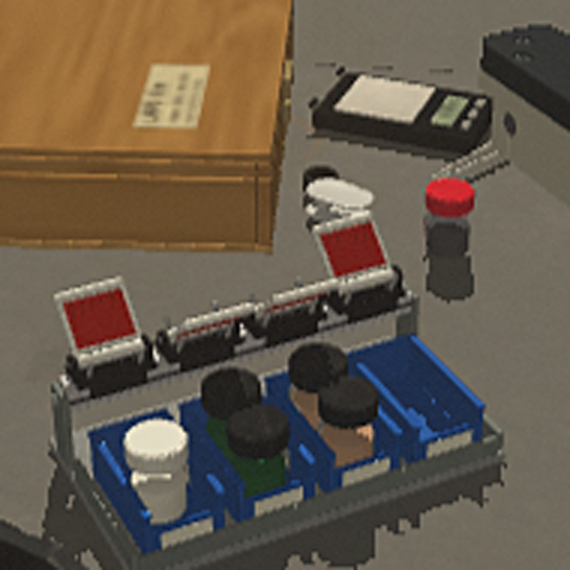

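View pics/top8.png

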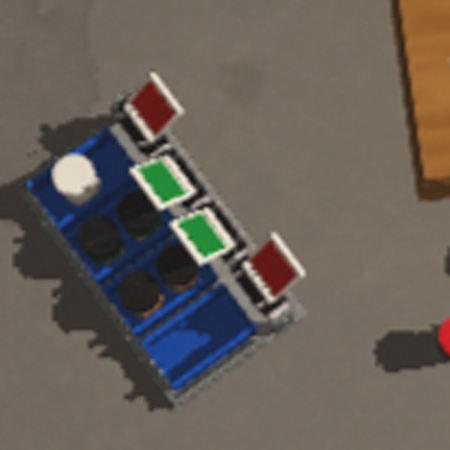

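All four tags are right: red at the white-jar bin (153,107), green at the green-jar bin (163,182) and the peach-jar bin (203,236), red at the empty bin (273,267). The jars have not moved and the arm is clear.

```bash
python3 -c "
from plant import *
close_job()"
```

```text
the job is handed in; nothing more can be done
```

I flipped the two tags that were wrong and handed the job in at about 11.8 s of the 48 s allowed. No verdict is reported.

- **Tags moved:** I pushed them with the closed fingertips from behind the free edge. The peach-jar bin is full, so its tag now lies towards the bin, green up. The empty bin's tag now lies away from it, red up.
- **Tags left alone:** the two already right were the green-jar bin (full, green up) and the white-jar bin (one jar, red up).
- **Last checks:** the final side and top pictures show all four tags lying at their correct rests. The jars, the loupe and the red-capped jar look unmoved. The tweezers were partly hidden behind the arm in the last side picture; the fingers never went near them. The arm was about 0.2 m clear of the rack.
- **Forces:** the readings I took between moves stayed at about 2 N or less, including any background. I did not see the force within a move.
- **Disagreement:** the rack's position fitted from the two cameras differed by about 3 mm and 1°. I used the combined fit, and the clearances were enough for that.

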